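# Find the key that unlocks the medicine box

## Task

The medicine box is locked and nobody remembers which of the three keys fits: try them in the lock one after another until one turns. Put every key that does not turn back into the key block, grip up, and turn the right one clockwise until the lock clicks all the way over and the lid springs ajar; leave that key in the lock. Leave the mug, the honey jar and the tumbler where they stand.

Things in the scene. Friction and masses are not known exactly. Their poses are not given: they have to be found in the camera images.
- medbox: the medicine box: fixed white steel box, 224 mm deep (x) by 190 mm wide (y) by 60 mm high, origin at the centre of its underside, x away from its front. Its front 92 mm is a fixed deck with the lock in it, a brass plug in a steel ring 50 mm across; behind lies the lid with a green cross
- lock_mouth (a point): centre of the key slot, level with the deck's top, 60 mm above the worktop and 45 mm in front of the lid; the lock's axis is vertical. Its axes are the box's and do not turn with the plug. The slot is 24 x 6 mm with a 2 mm chamfer, deep enough for the blade; when locked its long side lies along this point's y axis
- lock (a joint): turn of the lock plug, rad: 0 locked, growing clockwise seen from above, stop at 1.3. A weighted detent (about 0.13 N m) holds it at 0; past about 0.85 it goes over to 1.3 by itself. A key has 0.1 rad of play in the slot. Only a key pushed fully in can turn. A wrong one goes in too but strikes a fixed ward at about 0.12 and turns no farther, fingers slipping on its grip; the right one turns on. Which key is right varies and cannot be seen from outside
- lid (a joint): opening angle of the box's lid, rad: 0 shut, 0.38 ajar, hinged on the far edge. The lock's mechanism drives it: it rises in proportion to the lock's turn (front edge up about 50 mm when unlocked, under 10 mm with a wrong key, then down again)
- key_red_grip (a point): centre of the red round upright grip of a key, 12 mm thick, 44 high; under it a steel collar 18 (x) by 34 (y) mm, 4 thick; under that the blade, 4 thick (x), 22 wide (y), 48 long, tip 2 x 16 mm. This point is 26 mm above the collar's underside and 22 below the grip's top; z points up from blade to grip. Fully in, it is 26 mm above lock_mouth. Same after half a turn about z. About 60 g
- key_yellow_grip (a point): the same point of the key with the yellow grip; the three keys are alike but for colour and the height of one notch in the blade's edges; the top 14 mm of each blade is a neck 6 mm wide
- key_blue_grip (a point): the same point of the key with the blue grip
- holder: key block: fixed wooden block 56 mm (x) by 190 mm (y) by 52 mm high, origin at the centre of its underside. Three slots go right through it, at y = -60, 0 and 60 mm, each 11 mm (x) by 29 mm (y). At the start a key stands in each, collar on the block, its grip's centre 78 mm above the worktop, blade along the block's y; the colours in any order
- mug: green and white mug, 93 mm high, loose; leave it alone. Origin at the centre of its underside
- honey: honey jar with a red lid, 100 mm high, 65 mm wide, loose; leave it alone. Origin at the centre of its underside
- tumbler: clear drinking glass, 88 mm high, 80 mm wide, loose; leave it alone. Origin at the centre of its underside
Not all that is in view belongs to the job. Leave any orange look-alike of the part that bears key_red_grip alone. What is shaped like the part that bears key_blue_grip but green is not meant.

How it is judged:
By the outcome, as a careful person would: the job done as asked, in the order asked, and still so for the second after the job is handed in, with the robot touching nothing.
It also fails if it takes over 72 s, if anything falls off the work surface, if the arm or the gripper's body presses on something with over 40 N, if the wrist force passes 120 N, or if a joint passes its speed limit or range.

## Robot

A 6-joint arm with a two-finger parallel gripper is mounted at the origin on a cart in front of the work surface, level with it; the furniture and walls round the work are solid. World frame = base frame: x ahead of the robot, y to its left, z up, the work surface at z = 0. Lengths are in m, angles in rad, forces in N, time in s.
With the tool pointing down it reaches from about 0.375 to 0.975 m from the base axis. Payload 3.8 kg.
Tool frame: the origin (TCP) lies on the front face of the gripper's body, between the roots of the fingers; the fingertips stand 73 mm ahead of it and the grasp point (between the pads) lies 54 mm ahead of it (ctrl.tips_ahead is the distance from the TCP to the fingertips, in m); y points along the fingers, z is the direction in which the jaws open and shut, and the axes are right-handed (so a half turn about y gives the same grasp; the last joint's range is limited). The gripper opens to 85 mm and grips with 20 to 120 N. Pads are 22 mm wide; open, the fingers measure 114 mm over their backs; the gripper's body (76 mm by 85 mm) begins 54 mm behind the grasp point. The pads swing forward as they close: fully open they stand 13 mm farther back than shut.
Start: joints at [-1.365, 0.264, 1.604, -0, 1.274, -0.037], TCP at [0.162, -0.655, 0.304] pointing down, gripper open.
Joint ranges: [-2.63, 2.63], [-0.94, 2.18], [0.31, 2.57], [-1.31, 4.45], [0, 2.66], [-2.55, 2.55]. Speed limits (rad/s): [2.57, 2.57, 3.14, 3.14, 3.14, 3.14].

## Interface

Orientations are given as a rotation vector (axis times angle).
In Python, from bench import ctrl gives the robot as it stands. The module is installed in compiled form; this text tells all that it offers.
- The arm moves only by the tool servo_tool, never from a script. Its argument "motion" is one flat list of numbers, 7 for each row, row after row: the shift along the tool's x, y, z in mm, then the turn, a rotation vector about the tool's x, y, z in degrees, then the finger opening in mm, from 0 to 85.4. In form: [tx, ty, tz, rx, ry, rz, jaw, tx, ty, tz, rx, ry, rz, jaw, ...]. A call has 1 to 20 rows; each row is the pose to reach, as a shift and turn from the pose commanded when the call began, along the tool's axes at that moment; what a row does not reach only later rows make up. A row lasts 1/8 s, in which the tool goes at most 62.5 mm and 10.7 degrees, less where a joint would pass 70% of its speed; a pose out of reach is approached as far as the arm can. A call with a gripper value outside its range is refused whole. The fingers move at their own pace and stop on an object; "grip_force" is the grip in N (left out, the last holds). Time passes only in rows, so rows that repeat a pose let the fingers close. It gives the time, the measured TCP pose, the force and the opening at its end, in the units of the state.
- ctrl.sense(): the state, without advancing time (a new reading comes with each control period).
- ctrl.capture(name): name is "side" or "top" or "wrist"; returns (picture, depth): 400x640x3 uint8, red, green, blue; 400x640 float32, m along the optical axis (not along the pixel's ray), 0 where there is no reading.
- ctrl.camera_info(name): a dict with "K" (3x3 intrinsics, pixels), "dist_coeffs" ([k1, k2, p1, p2, k3] as OpenCV has them; the pictures are not rectified), "cam_to_world" (4x4, takes a point from camera to world coordinates). Camera axes: x right, y up, looking along -z (the intrinsics and any distortion apply to the point x, -y, -z); pixel columns grow to the right and rows downward; lengths in m; the calibration is good to about 2 mm. A picture is of the moment at which its call begins: read the wrist's pose just before it. camera_info takes no time and is no camera call; for the wrist camera it gives the pose at the moment of the call.
- ctrl.sign_off(): hands the job in, once; it reports no verdict.
The state is a dict: "t": time; "q": joint angles; "dq": joint speeds; "joint_torque": joint torques, N m; "eef_pos": TCP position; "eef_rot": TCP orientation; "wrist_force": force on the tool from outside, world axes, zero at the start; "torque": the same for the moment, N m; "opening": finger opening in m.
Only numpy, scipy, OpenCV 4.12 (cv2) and the standard library are available. Lean on these libraries where they do the work, as an engineer would, in place of code of your own. Each camera call takes 0.05 s, during which the arm holds its last target. There are 200 camera calls.

## Working session

There is one attempt and no reset: what is moved stays moved. The work goes in short steps, Python scripts to look and compute and a tool call to move; the robot and the scene stay as the last step left them, time stands still between calls to the robot, and variables do not carry over. Pictures are saved under pics/ and viewed, about 8 in all and at most 12, crops included, and the job is handed in when it is done.

Besides the shell and the picture viewer there is one more tool, called after "Emit:" in YAML: its name, and indented under it one key for each argument. servo_tool: Moves the arm, as the interface text tells. Its arguments: {"type":"object","properties":{"motion":{"type":"array"},"grip_force":{"type":"number"}},"required":["motion"]}

```bash
mkdir -p pics
cat > h.py <<'E'
import numpy as np, cv2
from bench import ctrl
from scipy.spatial.transform import Rotation as R
def cap(n):
    info=ctrl.camera_info(n); im,d=ctrl.capture(n); return im,d,info
def world(d,info,):
    K=np.array(info["K"],float); D=np.array(info["dist_coeffs"],float)
    v,u=np.mgrid[0:400,0:640]
    p=cv2.undistortPoints(np.stack([u.ravel(),v.ravel()],1).astype(np.float64)[:,None],K,D)[:,0]
    z=d.ravel(); P=np.stack([p[:,0]*z,-p[:,1]*z,-z,np.ones_like(z)],1)
    return (P@np.array(info["cam_to_world"]).T)[:,:3].reshape(400,640,3)
def save(n,im): cv2.imwrite("pics/"+n,im[:,:,::-1])
E
python3 - <<'E'
from h import *
s=ctrl.sense(); print(s)
for n in("top","side"):
    im,d,i=cap(n); np.savez(n+".npz",im=im,d=d,W=world(d,i)); save(n+"0.png",im)
    print(n,np.round(i["cam_to_world"],3).tolist(),i["K"],i["dist_coeffs"])
E
```

```text
{'t': 0.0, 'q': array([-1.36490961e+00,  2.64749012e-01,  1.60541666e+00, -1.50746660e-06,
        1.27369285e+00, -3.68871999e-02]), 'dq': array([-0.0006024 ,  0.00056294, -0.00080084, -0.00104982,  0.0012038 ,
       -0.00203239]), 'joint_torque': array([ 1.13890944e-04, -5.15105081e+01, -3.67314577e+01,  9.06433661e-05,
        1.28935822e-02, -1.13034130e-05]), 'eef_pos': array([ 0.16215371, -0.65463003,  0.3025416 ]), 'eef_rot': array([-0.25546274,  2.09489625, -2.09013703]), 'wrist_force': array([-0.64529125, -0.64993206,  0.06733706]), 'torque': array([-0.0213533 , -0.02069389, -0.01358642]), 'opening': 0.08575149843165705}
top [[0.097, 0.959, -0.268, 0.222], [-0.995, 0.095, -0.022, -0.006], [0.004, 0.269, 0.963, 1.503], [0.0, 0.0, 0.0, 1.0]] [[499.04959799   0.         323.4170564 ]
 [  0.         499.04959799 200.45205552]
 [  0.           0.           1.        ]] [-0.12305599  0.          0.          0.          0.        ]
side [[0.934, 0.203, -0.293, 0.271], [-0.356, 0.573, -0.738, -0.893], [0.018, 0.794, 0.607, 0.831], [0.0, 0.0, 0.0, 1.0]] [[450.2187358    0.         324.67269068]
 [  0.         450.2187358  200.51556954]
 [  0.           0.           1.        ]] [-0.06743298  0.          0.          0.          0.        ]
```

View pics/top0.png

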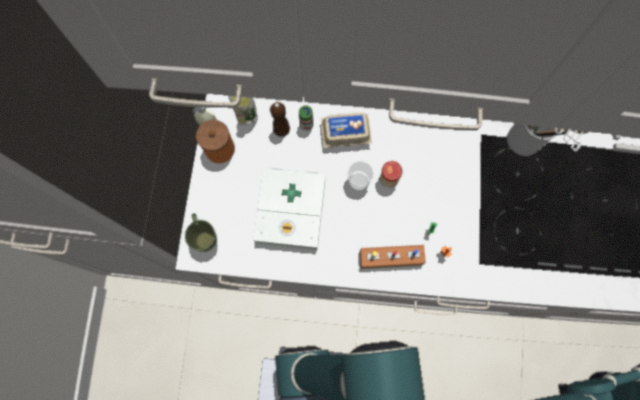

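View pics/side0.png

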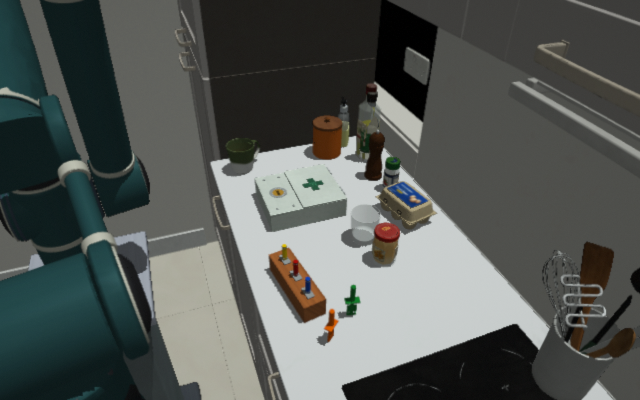

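The top view shows the block with yellow (373,255), red (393,255) and blue (413,254). The look-alikes lie outside it: green (433,228) and orange (446,251). The lock is at (288,228). The three keys standing in the block fit the description.

Run:
```python
from h import *
t=np.load("top.npz"); s=np.load("side.npz")
for nm,f in(("top",t),("side",s)):
    W=f["W"];im=f["im"];hsv=cv2.cvtColor(im,cv2.COLOR_RGB2HSV);H,S,V=hsv[...,0],hsv[...,1],hsv[...,2]
    z=W[...,2]; ok=(f["d"]>0)&(z>0.055)&(z<0.12)&(S>120)&(V>60)
    for c,m in(("yel",(H>20)&(H<35)),("red",((H<6)|(H>174))),("blue",(H>105)&(H<130))):
        n,l,st,ce=cv2.connectedComponentsWithStats((ok&m).astype(np.uint8))
        for k in range(1,n):
            if st[k,4]>8:
                p=W[l==k]; print(nm,c,ce[k].round(),st[k,4],p.mean(0).round(4),p.min(0).round(3),p.max(0).round(3))
    # box deck/lid & holder top planes
    for c,lo,hi,xr,yr,cc in(("box",.052,.068,(.3,1.0),(0.05,.45),S<60),("hold",.045,.058,(.3,.7),(-.4,0.0),(S>90)&(H<20))):
        m=(f["d"]>0)&(z>lo)&(z<hi)&(W[...,0]>xr[0])&(W[...,0]<xr[1])&(W[...,1]>yr[0])&(W[...,1]<yr[1])&cc
        n,l,st,ce=cv2.connectedComponentsWithStats(m.astype(np.uint8)); k=1+st[1:,4].argmax()
        p=W[l==k]; r=cv2.minAreaRect(p[:,:2].astype(np.float32)*1000); print(nm,c,st[k,4],r,p[:,2].mean(), np.median(W[...,2][(abs(W[...,2])<.02)]))
for n,(x0,y0,x1,y1) in(("side",(250,170,370,350)),):
    im=cv2.resize(s["im"][y0:y1,x0:x1],None,fx=3.3,fy=3.3,interpolation=cv2.INTER_CUBIC); im2=cv2.resize(t["im"][190:280,240:460],None,fx=1.8,fy=1.8)
    c=np.zeros((594,800,3),np.uint8); c[:594,:396]=im[:594,:396]; c[:162,400:796]=im2[:162,:396]; save("crop1.png",c)
```

```text
top yel [374. 254.] 10 [ 0.4707 -0.1325  0.0983] [ 0.467 -0.135  0.094] [ 0.476 -0.129  0.105]
top red [392. 172.] 221 [ 0.7213 -0.1674  0.0979] [ 0.695 -0.19   0.089] [ 0.751 -0.141  0.107]
top blue [344. 120.] 140 [ 0.8868 -0.013   0.0719] [ 0.866 -0.065  0.063] [0.906 0.035 0.08 ]
top blue [347. 130.] 138 [ 0.8522 -0.0253  0.0717] [ 0.837 -0.074  0.066] [0.87  0.026 0.078]
top box 3737 ((596.7484130859375, 135.55239868164062), (172.66122436523438, 230.49000549316406), 89.44683837890625) 0.06125249346005052 0.00044985805546149393
top hold 829 ((477.74053955078125, -192.19418334960938), (54.5627326965332, 186.24386596679688), 8.3266019821167) 0.05095463335326086 0.00044985805546149393
side yel [275. 193.] 15 [0.5208 0.1275 0.0591] [0.516 0.114 0.055] [0.524 0.14  0.063]
side yel [280. 192.] 13 [0.537  0.1291 0.0584] [0.532 0.122 0.056] [0.542 0.138 0.061]
side yel [284. 251.] 57 [ 0.4706 -0.1365  0.0826] [ 0.465 -0.141  0.06 ] [ 0.476 -0.131  0.101]
side red [387. 232.] 334 [ 0.7254 -0.1728  0.0975] [ 0.695 -0.202  0.088] [ 0.757 -0.139  0.102]
side red [295. 267.] 58 [ 0.4792 -0.196   0.0841] [ 0.475 -0.2    0.06 ] [ 0.484 -0.189  0.101]
side blue [407. 194.] 347 [ 0.8695 -0.0177  0.0718] [ 0.832 -0.076  0.067] [0.907 0.037 0.076]
side blue [307. 284.] 56 [ 0.4878 -0.2555  0.0848] [ 0.483 -0.259  0.06 ] [ 0.493 -0.246  0.101]
side box 2439 ((595.2672119140625, 138.40591430664062), (176.7702178955078, 228.09280395507812), 89.9764633178711) 0.06160898505672738 -6.430235105370219e-05
side hold 1118 ((479.06512451171875, -192.5754852294922), (57.343780517578125, 193.57687377929688), 8.553945541381836) 0.050831731261065834 -6.430235105370219e-05
```

View pics/crop1.png

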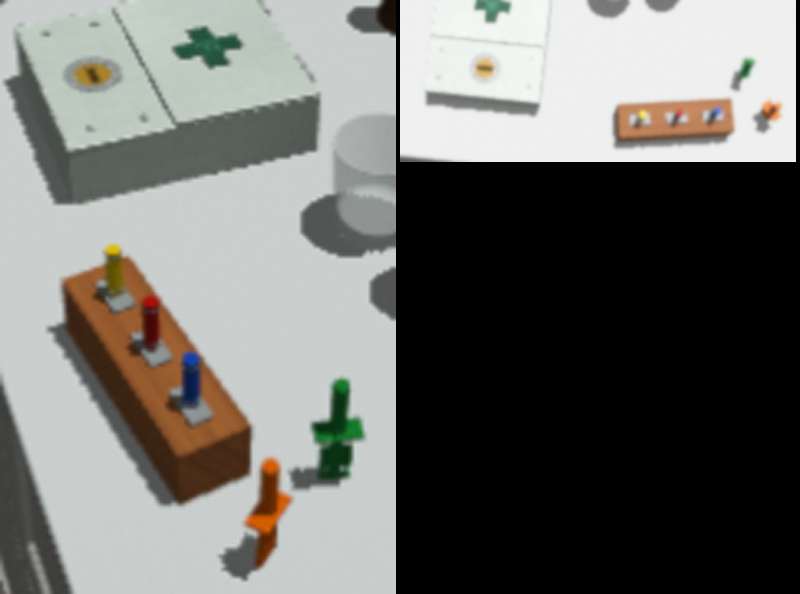

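The crop confirms it: yellow, red and blue are in the block, and the green and orange look-alikes stand outside it. Next I work out the tool and wrist-camera geometry.

Run:
```python
from h import *
s=ctrl.sense(); Rt=R.from_rotvec(s["eef_rot"]).as_matrix(); print(Rt.round(3))
i=ctrl.camera_info("wrist"); C=np.array(i["cam_to_world"]); print("cam in tool",(Rt.T@C[:3,:3]).round(3),(Rt.T@(C[:3,3]-s["eef_pos"])).round(4),i["K"])
for tgt in((.44,-.13,.36),(.47,.06,.36)): print((Rt.T@(np.array(tgt)-s["eef_pos"])*1000).round())
# lock: from top/side, orange plug pixels and gap line
for n in("top","side"):
    f=np.load(n+".npz");W=f["W"];hsv=cv2.cvtColor(f["im"],cv2.COLOR_RGB2HSV)
    m=(hsv[...,1]>70)&(hsv[...,0]<35)&(W[...,2]>.05)&(W[...,2]<.07)&(W[...,1]>.05)&(W[...,1]<.25)&(W[...,0]<.6)
    print(n,m.sum(),W[m].mean(0))
```

```text
[[-0.971 -0.     0.24 ]
 [-0.24   0.002 -0.971]
 [-0.    -1.    -0.002]]
cam in tool [[-0.001 -0.957 -0.292]
 [ 0.002  0.292 -0.957]
 [ 1.    -0.002  0.001]] [-0.0748 -0.0685 -0.0002] [[344.50454783   0.         315.9121148 ]
 [  0.         344.50454783 194.46430343]
 [  0.           0.           1.        ]]
[-396.  -56. -443.]
[-471.  -56. -620.]
top 67 [0.53067444 0.1272998  0.05824102]
side 58 [0.53022397 0.12978767 0.05825338]
```

Emit:
servo_tool:
  motion: [-493,-97,-584,0,-84.4,0,40,-493,-97,-584,0,-84.4,0,40,-493,-97,-584,0,-84.4,0,40,-493,-97,-584,0,-84.4,0,40,-493,-97,-584,0,-84.4,0,40,-493,-97,-584,0,-84.4,0,40,-493,-97,-584,0,-84.4,0,40,-493,-97,-584,0,-84.4,0,40,-493,-97,-584,0,-84.4,0,40,-493,-97,-584,0,-84.4,0,40,-493,-97,-584,0,-84.4,0,40,-493,-97,-584,0,-84.4,0,40,-493,-97,-584,0,-84.4,0,40,-493,-97,-584,0,-84.4,0,40,-493,-97,-584,0,-84.4,0,40,-493,-97,-584,0,-84.4,0,40]
  grip_force: 40

```text
t: 2.1
eef_pos: [0.4999, 0.0288, 0.4006]
eef_rot: [-1.274, 1.104, -1.103]
wrist_force: [-0.2, -1.0, -1.3]
opening: 0.0402
```

Run:
```python
from h import *
s=ctrl.sense(); Rt=R.from_rotvec(s["eef_rot"]).as_matrix(); print(s["t"],s["eef_pos"],Rt.round(3),s["q"].round(3),s["opening"])
im,d,i=cap("wrist"); W=world(d,i); np.savez("wrist.npz",im=im,d=d,W=W); save("wrist0.png",im)
hsv=cv2.cvtColor(im,cv2.COLOR_RGB2HSV);H,S,V=hsv[...,0],hsv[...,1],hsv[...,2];z=W[...,2]
def cc(m,nm,mn=30):
    n,l,st,ce=cv2.connectedComponentsWithStats(m.astype(np.uint8))
    for k in range(1,n):
        if st[k,4]>mn:
            p=W[l==k]; r=cv2.minAreaRect(p[:,:2].astype(np.float32)*1000); print(nm,ce[k].round(),st[k,4],p.mean(0).round(4),np.round(r[0],1),np.round(r[1],1),round(r[2],2))
for c,m in(("yel",(H>20)&(H<35)),("red",((H<6)|(H>174))),("blue",(H>105)&(H<130))): cc(m&(S>120)&(V>50)&(z>.093)&(z<.11)&(d>0),c,10)
cc((z>.045)&(z<.057)&(S>90)&(H<20)&(W[...,1]<0),"hold",200)
cc((z>.055)&(z<.065)&(S>70)&(H<35)&(W[...,1]>0),"plug",10)
cc((z>.055)&(z<.066)&(S<60)&(W[...,1]>0),"box",500)
```

```text
2.1 [0.49985621 0.02878298 0.40056361] [[ 0.142 -0.001  0.99 ]
 [-0.99  -0.     0.142]
 [ 0.    -1.    -0.001]] [ 0.008 -0.117  1.835 -0.     1.424 -0.135] 0.040216754006725315
yel [276. 285.] 57 [ 0.4736 -0.1314  0.0977] [ 474.  -132.1] [ 7.6 10.7] 8.12
red [277. 325.] 60 [ 0.4818 -0.1905  0.0976] [ 481.6 -190.9] [10.3 10.1] 53.09
hold [286. 304.] 2558 [ 0.4893 -0.1922  0.05  ] [ 482.9 -191.2] [ 55.6 191. ] 7.47
plug [632.  68.] 319 [0.8537 0.1866 0.0596] [856.7 187. ] [19.4 44.5] 21.02
plug [355.  72.] 548 [0.531  0.1285 0.0584] [531.2 128.3] [30.9 31.5] 8.28
box [413.  80.] 29581 [0.597  0.1282 0.0613] [597.5 128. ] [190.2 228.6] 89.89
```

View pics/wrist0.png

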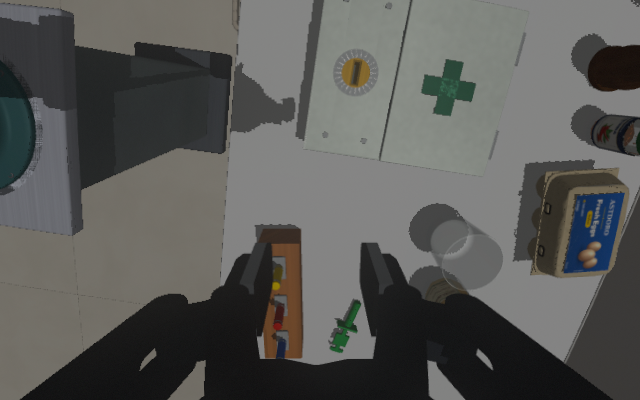

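Box yaw is about 0° and the lock is at about (0.531, 0.128). The block is at yaw about 8.2°, with yellow at pixel (276,285), red (277,325) and blue (281,345). I go above yellow and measure again close up.

Emit:
servo_tool:
  motion: [155,150,-51,0,0,0,40,155,150,-51,0,0,0,40,155,150,-51,0,0,0,40,155,150,-51,0,0,0,40,155,150,-51,0,0,0,40]

```text
t: 2.78
eef_pos: [0.47, -0.1322, 0.2485]
eef_rot: [-1.274, 1.109, -1.102]
wrist_force: [-0.2, 0.2, -0.2]
opening: 0.0399
```

```bash
cat >> h.py <<'E'
def look(name=None):
    s=ctrl.sense(); Rt=R.from_rotvec(s["eef_rot"]).as_matrix(); print(s["t"],s["eef_pos"].round(4),"yaw",np.degrees(np.arctan2(Rt[1,2],Rt[0,2])).round(2),s["q"].round(3),round(s["opening"],4),s["wrist_force"].round(1))
    im,d,i=cap("wrist"); W=world(d,i); 
    if name: save(name,im)
    hsv=cv2.cvtColor(im,cv2.COLOR_RGB2HSV);H,S,V=hsv[...,0],hsv[...,1],hsv[...,2];z=W[...,2]
    def cc(m,nm,mn=30):
        n,l,st,ce=cv2.connectedComponentsWithStats(m.astype(np.uint8))
        for k in range(1,n):
            if st[k,4]>mn:
                p=W[l==k]; r=cv2.minAreaRect(p[:,:2].astype(np.float32)*1000); print(nm,ce[k].round(),st[k,4],p.mean(0).round(4),np.round(r[0],1),np.round(r[1],1),round(r[2],2),"z",p[:,2].min().round(3),p[:,2].max().round(3), "intool mm",(Rt.T@(np.r_[np.array(r[0])/1000,p[:,2].mean()]-s["eef_pos"])*1000).round(1))
    for c,m in(("yel",(H>20)&(H<35)),("red",((H<6)|(H>174))),("blue",(H>105)&(H<130))): cc(m&(S>120)&(V>50)&(z>.095)&(z<.16)&(d>0)&(W[...,0]<.65),c,10)
    cc((z>.045)&(z<.057)&(S>90)&(H<20)&(W[...,1]<0),"hold",200)
    cc((z>.055)&(z<.065)&(S>70)&(H<35)&(W[...,1]>0)&(W[...,0]<.6),"plug",10)
    return im,d,W
E
python3 - <<'E'
from h import *
look("w1.png")
E
```

```text
2.775 [ 0.47   -0.1322  0.2485] yaw 8.05 [-0.325 -0.047  2.052 -0.     1.141 -0.465] 0.0399 [-0.2  0.2 -0.2]
yel [319. 207.] 227 [ 0.4722 -0.1321  0.0981] [ 472.3 -132.5] [10.2 11.5] 8.65 z 0.095 0.1 intool mm [  0.9 150.4   2.9]
red [320. 285.] 180 [ 0.4812 -0.1911  0.098 ] [ 481.3 -191.4] [10.2 10.8] 8.41 z 0.095 0.1 intool mm [ 60.5 150.3   3.5]
blue [321. 351.] 150 [ 0.4903 -0.25    0.0979] [ 490.5 -250.5] [10.5 11.9] 32.4 z 0.096 0.099 intool mm [120.3 150.3   4.4]
hold [320. 238.] 10169 [ 0.4793 -0.1784  0.0503] [ 481.3 -191.7] [ 55.7 190. ] 8.7 z 0.045 0.055 intool mm [ 60.9 198.1   3.8]
```

View pics/w1.png

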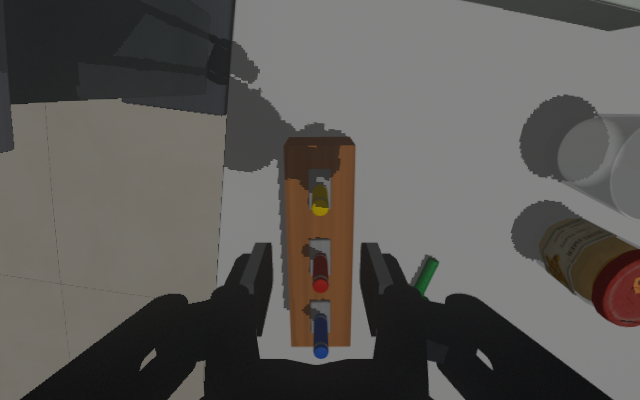

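Emit:
servo_tool:
  motion: [1,60,2.5,0,-0.6,0,40,1,110,2.5,0,-0.6,0,40,1,116,2.5,0,-0.6,0,40,1,116,2.5,0,-0.6,0,40,1,116,2.5,0,-0.6,0,0,1,116,2.5,0,-0.6,0,0,1,116,2.5,0,-0.6,0,0,1,116,2.5,0,-0.6,0,0,1,116,2.5,0,-0.6,0,0]
  grip_force: 60

```text
t: 3.95
eef_pos: [0.4759, -0.1318, 0.1374]
eef_rot: [-1.278, 1.091, -1.096]
wrist_force: [-3.5, -0.2, 7.1]
opening: 0.0105
```

Run:
```python
from h import *
im,d,W=look()
```

```text
3.95 [ 0.4759 -0.1318  0.1374] yaw 8.92 [-3.200e-01  9.100e-02  2.141e+00 -1.000e-03  9.060e-01 -4.760e-01] 0.0105 [-3.5 -0.2  7.1]
yel [316. 303.] 744 [ 0.4761 -0.1311  0.098 ] [ 476.3 -131.9] [10.2 12.1] 8.85 z 0.095 0.1 intool mm [ 0.1 39.3  0.3]
hold [302. 214.] 7623 [ 0.4671 -0.1156  0.0503] [ 471.6 -128.9] [55.6 62.9] 8.47 z 0.045 0.053 intool mm [-3.6 87.1 -4. ]
hold [326. 339.] 560 [ 0.4905 -0.1854  0.0503] [ 488.6 -184.8] [14.1 35.9] 26.63 z 0.049 0.052 intool mm [54.2 87.1  4.2]
```

Emit:
servo_tool:
  motion: [0,-40,0,0,0,0,0,0,-80,0,0,0,0,0,0,-123,0,0,0,0,0,0,-123,0,0,0,0,0,0,-123,0,0,0,0,0]

```text
t: 4.62
eef_pos: [0.4749, -0.1311, 0.2583]
eef_rot: [-1.278, 1.093, -1.095]
wrist_force: [-0.8, -0.5, -1.0]
opening: 0.0105
```

Run:
```python
from h import *
im,d,W=look()
```

```text
4.625 [ 0.4749 -0.1311  0.2583] yaw 8.91 [-0.32  -0.05   2.036  0.     1.154 -0.476] 0.0105 [-0.8 -0.5 -1. ]
blue [311. 342.] 137 [ 0.4901 -0.25    0.0977] [ 490.3 -250.6] [10. 11.] 2.89 z 0.095 0.1 intool mm [120.3 160.6  -3.4]
hold [311. 185.] 5138 [ 0.4715 -0.1337  0.0503] [ 474.1 -145.4] [55.8 96.2] 8.66 z 0.045 0.053 intool mm [ 13.9 207.9  -3.2]
hold [325. 329.] 251 [ 0.5071 -0.2726  0.0502] [ 507.5 -269.8] [15.8 28.4] 13.9 z 0.049 0.052 intool mm [142.  208.1  10.5]
```

Emit:
servo_tool:
  motion: [-62,0,24,0,2.2,0,0,-124,0,48,0,4.5,0,0,-186,0,72,0,6.7,0,0,-248,0,95.5,0,8.9,0,0,-248,0,95.5,0,8.9,0,0,-248,0,95.5,0,8.9,0,0,-248,0,95.5,0,8.9,0,0]

```text
t: 5.55
eef_pos: [0.5303, 0.1272, 0.2569]
eef_rot: [-1.211, 1.211, -1.21]
wrist_force: [-0.2, 0.3, -0.9]
opening: 0.0103
```

Run:
```python
from h import *
im,d,W=look("w2.png")
# box yaw from lid gap & slot: dark slot pixels
z=W[...,2]; g=cv2.cvtColor(im,cv2.COLOR_RGB2GRAY)
m=(z>.055)&(z<.067)&(cv2.cvtColor(im,cv2.COLOR_RGB2HSV)[...,1]<60)
n,l,st,ce=cv2.connectedComponentsWithStats(m.astype(np.uint8));k=1+st[1:,4].argmax();print(cv2.minAreaRect(W[l==k][:,:2].astype(np.float32)*1000))
```

```text
5.55 [0.5303 0.1272 0.2569] yaw -0.04 [ 1.900e-01  5.600e-02  1.933e+00 -1.000e-03  1.155e+00  1.910e-01] 0.0103 [-0.2  0.3 -0.9]
plug [317. 185.] 952 [0.531  0.1284 0.0582] [530.8 128. ] [31.5 31.5] 1.0 z 0.055 0.06 intool mm [ -1.  198.7   0.9]
((597.8186645507812, 127.68582153320312), (190.41075134277344, 228.72750854492188), 89.68440246582031)
```

View pics/w2.png

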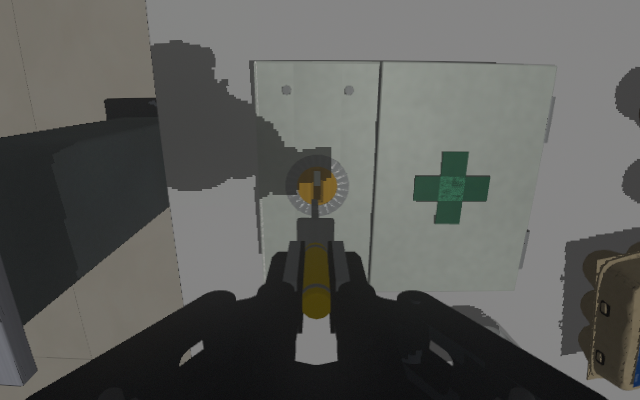

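The held yellow key lines up with the slot at (317,180), less than 1 mm off. I lower it.

Emit:
servo_tool:
  motion: [-0.8,50,0.7,0,0,0,0,-0.8,58,0.7,0,0,0,0,-0.8,64,0.7,0,0,0,0,-0.8,70,0.7,0,0,0,0,-0.8,76,0.7,0,0,0,0,-0.8,84,0.7,0,0,0,0,-0.8,92,0.7,0,0,0,0,-0.8,92,0.7,0,0,0,0]

```text
t: 6.6
eef_pos: [0.531, 0.1294, 0.1648]
eef_rot: [-1.211, 1.21, -1.208]
wrist_force: [-1.2, -0.9, -1.3]
opening: 0.0103
```

Run:
```python
from h import *
im,d,W=look()
```

```text
6.6 [0.531  0.1294 0.1648] yaw 0.02 [ 0.193  0.153  2.012 -0.     0.979  0.193] 0.0103 [-1.2 -0.9 -1.3]
yel [316. 271.] 703 [0.531  0.1338 0.108 ] [531.2 133.3] [ 3.9 10.3] 85.16 z 0.095 0.12 intool mm [-4.  56.7  0.3]
yel [316. 302.] 765 [0.5312 0.1302 0.1253] [531.2 129.4] [10.3 12.2] 0.23 z 0.12 0.128 intool mm [-0.1 39.5  0.3]
plug [316. 223.] 677 [0.5313 0.1345 0.0583] [530.8 133.8] [31.6 19.6] 0.64 z 0.055 0.061 intool mm [ -4.5 106.5   0. ]
```

Emit:
servo_tool:
  motion: [0,8,0,0,0,0,0,0,15,0,0,0,0,0,0,20,0,0,0,0,0,0,22,0,0,0,0,0,0,22,0,0,0,0,0]

```text
t: 7.28
eef_pos: [0.5316, 0.1294, 0.1453]
eef_rot: [-1.21, 1.209, -1.209]
wrist_force: [-5.1, -2.5, 10.4]
opening: 0.0103
```

Run:
```python
from h import *
im,d,W=look()
```

```text
7.275 [0.5316 0.1294 0.1453] yaw 0.02 [ 0.193  0.178  2.024 -0.     0.94   0.193] 0.0103 [-5.1 -2.5 10.4]
yel [315. 282.] 165 [0.5317 0.1339 0.0974] [532.  133.5] [ 3.5 10.1] 87.38 z 0.095 0.101 intool mm [-4.1 47.9  0.4]
yel [316. 303.] 763 [0.5319 0.1302 0.1058] [531.9 129.3] [10.3 12.5] 0.96 z 0.102 0.108 intool mm [ 0.1 39.5  0.3]
plug [289. 239.] 192 [0.5188 0.1343 0.0586] [519.1 134.3] [16.   5.1] 59.09 z 0.057 0.062 intool mm [ -4.9  86.7 -12.5]
plug [339. 237.] 108 [0.5431 0.1351 0.0584] [543.4 133.6] [ 4.5 13.1] 33.11 z 0.057 0.06 intool mm [-4.2 86.9 11.8]
plug [319. 244.] 14 [0.5333 0.134  0.0638] [533.2 134.1] [1. 4.] 60.91 z 0.061 0.065 intool mm [-4.7 81.5  1.6]
```

Emit:
servo_tool:
  motion: [0,0,0,0,4,0,0,0,0,0,0,8,0,0,0,0,0,0,12,0,0,0,0,0,0,15,0,0,0,0,0,0,15,0,0]

```text
t: 7.95
eef_pos: [0.5319, 0.1293, 0.1454]
eef_rot: [-1.074, 1.399, -1.4]
wrist_force: [-4.1, -3.9, 10.5]
opening: 0.0108
```

```bash
cat >> h.py <<'E'
def lock():
    s=ctrl.sense(); Rt=R.from_rotvec(s["eef_rot"]).as_matrix(); print(s["t"],s["eef_pos"].round(4),"yaw",np.degrees(np.arctan2(Rt[1,2],Rt[0,2])).round(2),"q6",s["q"][5].round(3),round(s["opening"],4),s["wrist_force"].round(1),"torque",s["torque"].round(3))
    for n in("side","top"):
        im,d,i=cap(n); W=world(d,i); m=(d>0)&(W[...,0]>.585)&(W[...,0]<.60)&(W[...,1]>.05)&(W[...,1]<.21)&(W[...,2]>.03); z=W[...,2][m]
        b=(d>0)&(W[...,0]>.67)&(W[...,0]<.69)&(W[...,1]>.05)&(W[...,1]<.21)&(W[...,2]>.03)
        print(n,"lid front z median",np.median(z).round(4),len(z),"rear",np.median(W[...,2][b]).round(4))
E
python3 - <<'E'
from h import *
lock()
E
```

```text
7.95 [0.5319 0.1293 0.1454] yaw -14.97 q6 0.455 0.0108 [-4.1 -3.9 10.5] torque [-0.67   0.724  0.13 ]
side lid front z median 0.0681 170 rear 0.0647
top lid front z median 0.0675 59 rear 0.0647
```

Emit:
servo_tool:
  motion: [0,0,0,0,4,0,0,0,0,0,0,8,0,0,0,0,0,0,8,0,0]

```text
t: 8.43
eef_pos: [0.532, 0.1292, 0.1454]
eef_rot: [-0.992, 1.497, -1.499]
wrist_force: [-3.8, -3.7, 10.6]
opening: 0.0103
```

Run:
```python
from h import *
lock()
```

```text
8.425 [0.532  0.1292 0.1454] yaw -22.98 q6 0.595 0.0103 [-3.8 -3.7 10.6] torque [-0.76   0.564  0.148]
side lid front z median 0.0721 191 rear 0.066
top lid front z median 0.0729 59 rear 0.0654
```

The lid rises on past the ward limit (about 11 mm, torque 0.15 N·m), so yellow is the right key. I turn on to the stop.

Emit:
servo_tool:
  motion: [0,0,0,0,5,0,0,0,0,0,0,10,0,0,0,0,0,0,15,0,0,0,0,0,0,20,0,0,0,0,0,0,25,0,0,0,0,0,0,30,0,0,0,0,0,0,35,0,0,0,0,0,0,40,0,0,0,0,0,0,45,0,0,0,0,0,0,50,0,0,0,0,0,0,55,0,0,0,0,0,0,55,0,0]

```text
t: 10.02
eef_pos: [0.5324, 0.1282, 0.1453]
eef_rot: [-0.221, 2.108, -2.113]
wrist_force: [-1.5, -7.0, 8.5]
opening: 0.0101
```

Run:
```python
from h import *
lock()
```

```text
10.025 [0.5324 0.1282 0.1453] yaw -77.99 q6 1.555 0.0101 [-1.5 -7.   8.5] torque [-1.491  0.389 -0.079]
side lid front z median 0.0448 322 rear 0.0736
top lid front z median 0.0433 105 rear 0.0747
```

Emit:
servo_tool:
  motion: [0,0,0,0,0,0,30,0,0,0,0,0,0,30,0,0,0,0,0,0,30,0,0,0,0,0,0,30,0,-10,0,0,0,0,30,0,-30,0,0,0,0,30,0,-80,0,0,0,0,30,0,-140,0,0,0,0,30,0,-140,0,0,0,0,30,0,-140,0,0,0,0,30]

```text
t: 11.38
eef_pos: [0.5316, 0.1295, 0.2846]
eef_rot: [-0.221, 2.11, -2.11]
wrist_force: [-1.0, 0.2, -0.3]
opening: 0.0301
```

Run:
```python
from h import *
im,d,W=look("w3.png")
for n in("side",):
    im,d,i=cap(n);W=world(d,i); save("side3.png",cv2.resize(im[140:360,200:440],None,fx=2.4,fy=2.4,interpolation=cv2.INTER_CUBIC))
    z=W[...,2]; m=(W[...,0]>.55)&(W[...,0]<.75)&(W[...,1]>.06)&(W[...,1]<.2)&(z>.062)&(z<.13)
    A=np.c_[W[m][:,:2],np.ones(m.sum())]; c=np.linalg.lstsq(A,W[m][:,2],rcond=None)[0]; print("lid slope rad",np.arctan(c[0]),"max z",np.percentile(W[m][:,2],98))
```

```text
11.375 [0.5316 0.1295 0.2846] yaw -77.98 [0.193 0.035 1.901 0.    1.204 1.554] 0.0301 [-1.   0.2 -0.3]
yel [318. 193.] 205 [0.5325 0.1287 0.1053] [532.  128.7] [11.4 11.2] 1.8 z 0.096 0.108 intool mm [ -0.  179.3   0.9]
hold [574. 281.] 4969 [ 0.4786 -0.1547  0.0496] [ 478.4 -167. ] [ 57.5 141.5] 8.81 z 0.045 0.054 intool mm [114.1 234.8 278.9]
plug [304. 179.] 150 [0.5288 0.1399 0.059 ] [528.5 140.5] [24.5  6.3] 11.58 z 0.057 0.062 intool mm [  1.  225.6 -11.5]
plug [331. 180.] 182 [0.5333 0.1167 0.0583] [533.3 115.9] [24.7  7.1] 12.7 z 0.057 0.06 intool mm [  1.4 226.2  13.7]
lid slope rad -0.34289766370282837 max z 0.11161683620676623
```

View pics/side3.png

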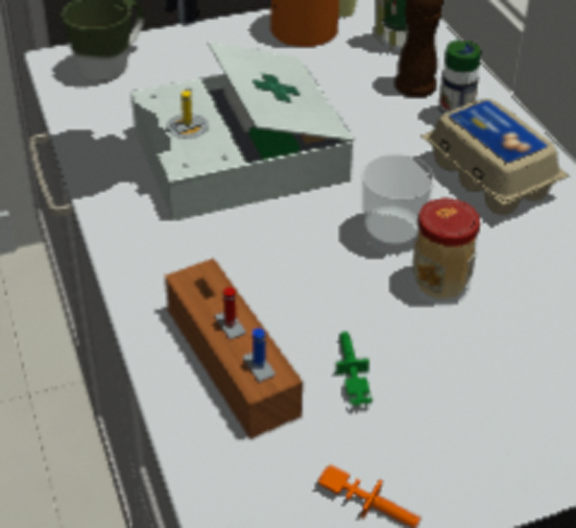

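View pics/w3.png

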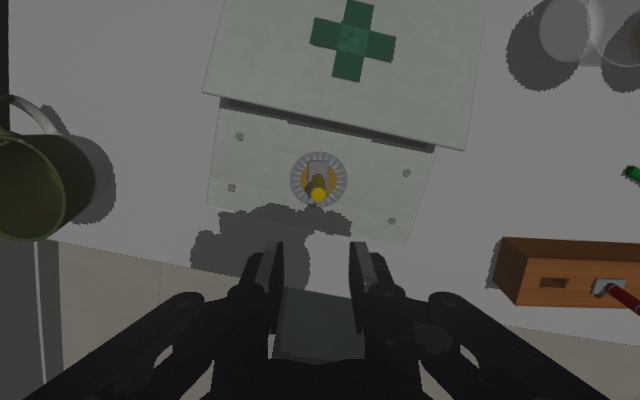

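The lid is ajar, with its front edge at 0.112 m (about 50 mm up). The yellow key stands in the lock, and red and blue are untouched in the block. The gripper is clear.

```bash
python3 -c "
from bench import ctrl; print(ctrl.sign_off())"
```

```text
the job is handed in; nothing more can be done
None
```

The medicine box is unlocked: the yellow key, the first one I tried, turned. I turned it clockwise to the stop, let go and left it in the lock. Red and blue never left the key block, so there was nothing to put back. The job took 11.4 s on the robot clock.

**Last checks:**
- **Lid:** its front edge was at about 0.112 m, 50 mm up as expected when unlocked. The fitted slope was 0.34 rad against the nominal 0.38. That fit also took in some points that are not lid, and the edge height agrees with fully open.
- **Key:** the grip top was at about 0.108 m, which is fully in. The gripper was clear of everything.
- **Other things:** the mug, honey jar and tumbler were not touched.

**Look-alikes:** the green and orange look-alikes were upright in the first pictures and lying on the worktop later. The green one was already down at 2.1 s. The arm's planned path stayed well above both, and I saw no contact forces, so I think they toppled by themselves. I left them alone.

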